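Close the centrifuge and start the spin

TASK

The centrifuge on the bench is loaded and its lid stands open. With the fingertips, push the lid from its outside until it is fully shut - without slamming it, and without touching the inside of the lid or the loaded rotor - then press the round START key in on the front panel and let it come back out; leave the square STOP key alone. Do not grip or lift anything, do not shift the centrifuge, leave everything else on the bench as it is, and finish with the hand clear.

Things in the scene. Friction and masses are not known exactly. Their poses are not given: they have to be found in the camera images.
- centrifuge: benchtop centrifuge, 300 mm deep (its x), 230 mm wide (its y), 3.8 kg, loose on rubber feet. Origin: under its centre at bench level; -x is its front, facing the robot, +y its left as the robot sees it. In front of the lid a control panel slopes down 20 degrees, from 135 mm high at its upper edge to 101 mm at the front edge. On it, left to right: fixed dial, flat display, START key, STOP key
- lid (a joint): lid angle in rad: 0 = fully shut, flat on the deck; grows as it opens up and to the rear, at most 1.35. Stiff friction hinge: it stays where it is left, takes 2 to 5 N at its front edge to move, has no latch to overcome and stops dead at 0. The lid is a flat off-white slab, 178 mm from hinge to front edge, 206 mm wide, 20 mm thick, a round sight glass in its outer face
- lid_hinge (a point): middle of the lid's hinge axis, which runs along the centrifuge's y at the rear of the lid, in the plane of its under face: 118 mm behind the centrifuge's origin, 142.5 mm up. At joint value q the lid runs from here along (-cos q, 0, sin q) in the centrifuge's frame; its outer face lies 20 mm off along (sin q, 0, cos q)
- lid_front_top (a point): point on the outer (upper) face of the lid, on its middle line, 160 mm from the hinge axis and 18 mm from the front edge: the grey strip where fingertips push. It moves with the lid
- deck (a point): middle of the bowl's mouth, level with the flat deck round it: 31 mm behind the centrifuge's origin, 140 mm above the bench. The deck reaches from 56 mm in front of the centrifuge's origin to the rear
- lid_liner: the inside of the lid: a dark steel disc 156 mm across under the lid and the small latch tongue at its front. Not to be touched. Origin: on the hinge axis
- rotor: six-place angle rotor 144 mm across with capped tubes, in the bowl below the deck, 31 mm behind the centrifuge's origin. Not to be touched. Origin: under its hub, 66 mm above the bench
- start_key (a joint): travel of the round START key in m: 0 = out, 0.004 = fully in, moving into the panel along its face normal. Spring: 1.4 N to start it, 4.6 N fully in; it comes back out when let go. Pressing straight down works too
- start_key_top (a point): middle of the top of the START key: round, 23 mm across, light grey, standing 9 mm out of the panel; 31 mm right of the panel's middle, 110 mm in front of the centrifuge's origin, 125 mm above the bench; the key's normal leans 20 degrees from vertical towards the front
- stop_key (a joint): travel of the square STOP key in m: 0 = out, 0.004 = fully in, same spring. Not to be pressed
- stop_key_top (a point): middle of the top of the STOP key: square, 21 mm, light grey, standing 9 mm out of the panel, 54 mm to the right of the START key
- tube_rack: white plastic tube rack 190 x 60 x 80 mm holding capped sample tubes (110 mm high over the caps), standing to the left of the centrifuge; origin under its centre. Bystander.
- specimen_cup: screw-lid specimen cup, 69 mm across, 66 mm high, standing to the left of the centrifuge's front; origin under its centre. Bystander.
- timer: flat rounded bench timer 62 x 70 x 22 mm, lying to the right of the centrifuge's front; origin under its centre. Bystander.
- stain_bottle: amber glass bottle 56 mm across, 130 mm high, to the right of the centrifuge; origin under its centre. Bystander.
- reagent_jar: white jar 58 mm across, 80 mm high, to the right of the centrifuge; origin under its centre. Bystander.

How it is judged:
By the outcome, as a careful person would: the job done as asked, in the order asked, and still so for the second after the job is handed in, with the robot touching nothing.
It also fails if it takes over 45 s, if anything falls off the work surface, if the arm or the gripper's body presses on something with over 40 N, if the wrist force passes 120 N, or if a joint passes its speed limit or range.

ROBOT

A 6-joint arm with a two-finger parallel gripper is mounted at the origin on the work surface. World frame = base frame: x ahead of the robot, y to its left, z up, the work surface at z = 0. Lengths are in m, angles in rad, forces in N, time in s.
With the tool pointing down it reaches from about 0.275 to 0.825 m from the base axis. Payload 4.9 kg.
Tool frame: the origin (TCP) lies at the very end of the fingers, on their centre line; the grasp point (between the pads) lies 19 mm behind it (bot.hold_point_z is the distance from the TCP to the grasp point, in m); z points along the fingers, x is the direction in which the jaws open and shut, and the axes are right-handed (so a half turn about z gives the same grasp; the last joint's range is limited). The gripper opens to 85 mm and grips with 20 to 120 N. Pads are 22 mm wide; open, the fingers measure 114 mm over their backs; the gripper's body (76 mm by 85 mm) begins 54 mm behind the grasp point. The pads swing forward as they close: fully open they stand 13 mm farther back than shut.
Start: joints at [-1.33, 0.326, -0.193, 1.052, 0, 1.437], TCP at [0.201, -0.512, 0.231] pointing down, gripper open.
Joint ranges: [-2.65, 2.65], [-0.97, 1.79], [-1.3, 1.35], [-1.93, 2.1], [-1.47, 1.37], [-3.14, 3.14]. Speed limits (rad/s): [2.57, 2.57, 3.14, 3.14, 3.14, 3.14].

INTERFACE

Orientations are given as a unit quaternion [x, y, z, w].
In Python, from plant import bot gives the robot as it stands.
- The arm moves only by the tool carry_out, never from a script. Its arguments are lists of equal length, an entry for each row: "translation": the shift along the tool's x, y, z in m, a list of three; "delta_rot": the turn, a rotation vector about the tool's x, y, z in rad, a list of three; "fingers": the closure, from -1 (fully open) to 1 (shut). In form: {"translation": [[x, y, z], ...], "delta_rot": [[rx, ry, rz], ...], "fingers": [fingers, ...]}. A call has 1 to 10 rows; each row shifts and turns the commanded pose from where the row before left it, along the tool's axes as they then stand; what a row does not reach is not made up. A row lasts 1/8 s, in which the tool goes at most 62.5 mm and 10.7 degrees, less where a joint would pass 70% of its speed; a pose out of reach is approached as far as the arm can. A call is refused whole if a number of a shift passes 0.0625 or a number of a turn 0.188, either way. A call with a gripper value outside its range is refused whole. The fingers move at their own pace and stop on an object; "force" is the grip in N (left out, the last holds). Time passes only in rows, so rows that do not move let the fingers close. It gives the time, the measured TCP pose, the force and the opening at its end, in the units of the state.
- bot.state(): the state, without advancing time (a new reading comes with each control period).
- bot.snapshot(name): name is "scene" or "top"; returns (picture, depth): 420x560x3 uint8, red, green, blue; 420x560 float32, m along the optical axis (not along the pixel's ray), 0 where there is no reading.
- bot.camera_params(name): a dict with "fx", "fy", "cx", "cy" (pixels), "R" (3x3) and "t" (3): a world point X has camera coordinates R X + t. Camera axes: x right, y down, z forward; pixel columns grow to the right and rows downward; lengths in m; the calibration is good to about 2 mm. A picture is of the moment at which its call begins. camera_params takes no time and is no camera call.
- bot.finish_job(): hands the job in, once; it reports no verdict.
The state is a dict: "time_s": time; "joints": joint angles; "qvel": joint speeds; "joint_torque": joint torques, N m; "tool_pos": TCP position; "tool_rot": TCP orientation; "ft_force": force on the tool from outside, world axes, zero at the start; "ft_torque": the same for the moment, N m; "width": finger opening in m.
Only numpy, scipy, OpenCV 4.12 (cv2) and the standard library are available. Lean on these libraries where they do the work, as an engineer would, in place of code of your own. Each camera call takes 0.05 s, during which the arm holds its last target.

## Working session

There is one attempt and no reset: what is moved stays moved. The work goes in short steps, Python scripts to look and compute and a tool call to move; the robot and the scene stay as the last step left them, time stands still between calls to the robot, and variables do not carry over. Pictures are saved under pics/ and viewed, and the job is handed in when it is done.

Besides the shell and the picture viewer there is one more tool, called after "Emit:" by a JSON object that holds its "method" and its "body", one argument or row to a line. carry_out: Moves the arm, as the interface text tells. Its arguments: {"type":"object","properties":{"translation":{"type":"array","items":{"type":"array","items":{"type":"number"}}},"delta_rot":{"type":"array","items":{"type":"array","items":{"type":"number"}}},"fingers":{"type":"array","items":{"type":"number"}},"force":{"type":"number"}},"required":["translation","delta_rot","fingers"]}

```bash
ls; mkdir -p pics
python3 - <<'E'
from plant import bot
import cv2,numpy as np
for n in("scene","top"):
    p,d=bot.snapshot(n); cv2.imwrite(f"pics/{n}0.png",p[:,:,::-1]); np.save(f"pics/{n}0.npy",d)
    c=bot.camera_params(n); print(n,c)
print(bot.state())
E
```

```text
pics
scene {'fx': 392.510388417948, 'fy': 392.510388417948, 'cx': 281.9910768554434, 'cy': 209.64075027838112, 'R': array([[ 0.63657914,  0.770986  ,  0.01864342],
       [ 0.42508412, -0.33060316, -0.84261797],
       [-0.64348309,  0.54431804, -0.53818898]]), 't': array([-0.37869381, -0.14980677,  1.18649256])}
top {'fx': 453.577489024203, 'fy': 453.577489024203, 'cx': 273.5035390942159, 'cy': 203.59013251187088, 'R': array([[ 0.02619176, -0.99955894, -0.01399684],
       [-0.99939169, -0.02585971, -0.02339944],
       [ 0.02302716,  0.0146012 , -0.99962821]]), 't': array([0.01823866, 0.57498961, 0.90881887])}
{'time_s': 0.1, 'joints': array([-1.33022076e+00,  3.26876277e-01, -1.93439906e-01,  1.05199198e+00,
        2.72213989e-05,  1.43658378e+00]), 'qvel': array([ 3.55121316e-04, -2.50694191e-03,  1.28951574e-03, -3.59063604e-05,
       -9.10794504e-05,  6.10341511e-04]), 'joint_torque': array([-1.48158801e-05, -4.44239616e+01,  2.63037050e+01,  7.80562201e-03,
       -1.66364448e-04, -1.34157671e-05]), 'tool_pos': array([ 0.20123504, -0.51133452,  0.23059328]), 'tool_rot': array([ 8.26460693e-01, -5.62993917e-01, -5.53072392e-04, -5.15467856e-04]), 'ft_force': array([-0.13846936, -0.29428417, -1.09021685]), 'ft_torque': array([-0.03628871,  0.05698377,  0.01075196]), 'width': 0.0852156165124853}
```

View pics/scene0.png

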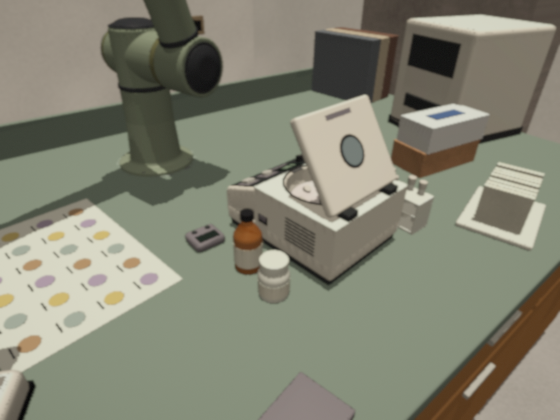

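View pics/top0.png

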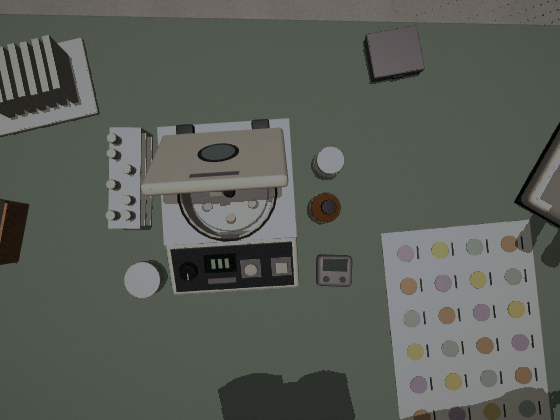

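Run:
```python
import cv2
p=cv2.imread("pics/top0.png"); c=p[110:305,130:310]
cv2.imwrite("pics/topc.png",cv2.resize(c,None,fx=3,fy=3,interpolation=cv2.INTER_CUBIC))
p=cv2.imread("pics/scene0.png"); c=p[90:280,220:420]
cv2.imwrite("pics/scenec.png",cv2.resize(c,None,fx=3,fy=3,interpolation=cv2.INTER_CUBIC))
```

```text
(no output)
```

View pics/topc.png

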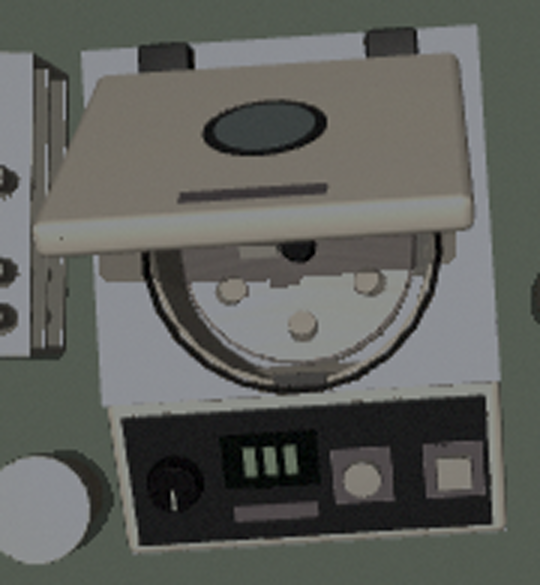

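View pics/scenec.png

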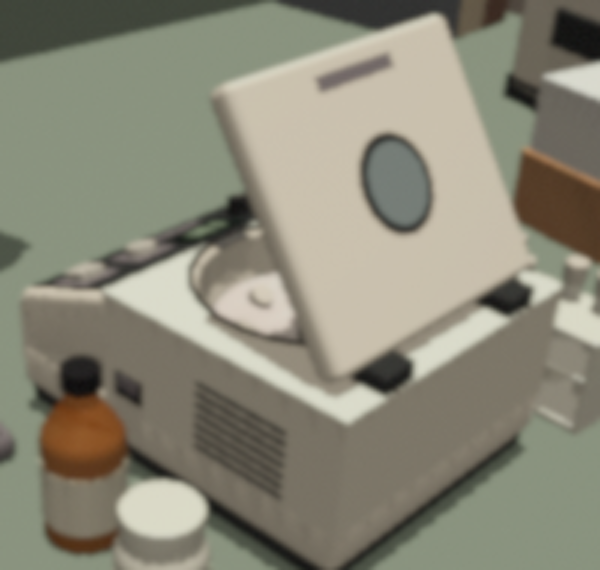

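```bash
cat > h.py <<'E'
import numpy as np
from plant import bot
def proj(n,X):
    c=bot.camera_params(n); Y=np.atleast_2d(X)@c['R'].T+c['t']; return np.c_[c['fx']*Y[:,0]/Y[:,2]+c['cx'],c['fy']*Y[:,1]/Y[:,2]+c['cy']]
def unproj(n,d):
    c=bot.camera_params(n); v,u=np.mgrid[:d.shape[0],:d.shape[1]]
    P=np.stack([(u-c['cx'])/c['fx']*d,(v-c['cy'])/c['fy']*d,d],-1); return (P-c['t'])@c['R']
def W(pose,X):
    x,y,a=pose; X=np.atleast_2d(X); return np.c_[x+np.cos(a)*X[:,0]-np.sin(a)*X[:,1],y+np.sin(a)*X[:,0]+np.cos(a)*X[:,1],X[:,2]]
E
python3 - <<'E'
from h import *
from scipy.optimize import least_squares
M=np.array([[150,115,140],[150,-115,140],[-56,115,140],[-56,-115,140],[-110,-31,125],[-110,-85,125],[-150,115,101],[-150,-115,101]])/1e3
px=np.array([[82,52],[477,26],[103,406],[499,381],[362,480],[454,474],[135,552],[503,528]])/3+[130,110]
f=lambda p:(proj("top",W(p[:3],M))-px).ravel()
r=least_squares(f,[.5,.1,0],loss='soft_l1'); print(r.x); print(r.fun.reshape(-1,2).round(1))
for n in("top","scene"):
    d=np.load(f"pics/{n}0.npy"); P=unproj(n,d)
    x,y,a=r.x; Q=P-[x,y,0]; L=np.stack([Q[...,0]*np.cos(a)+Q[...,1]*np.sin(a),-Q[...,0]*np.sin(a)+Q[...,1]*np.cos(a),Q[...,2]],-1)
    m=(d>0)&(L[...,2]>.19)&(L[...,2]<.32)&(abs(L[...,1])<.09)&(abs(L[...,0])<.16)
    if n=="scene":
        m&=(L[...,0]>-.05)
    l=L[m]; c=np.median(l,0); 
    for _ in range(5):
        u,s,v=np.linalg.svd(l-l.mean(0),full_matrices=False); nn=v[2]; k=abs((l-l.mean(0))@nn)<.006; l=l[k]
    nn*=np.sign(nn[2]); print(n,len(l),nn,np.arctan2(nn[0],nn[2]),'hinge dist',(np.array([.118,0,.1425])-l.mean(0))@nn, l.min(0),l.max(0))
    # deck
    k=(d>0)&(abs(L[...,2]-.14)<.012)&(abs(L[...,1])<.12)&(abs(L[...,0])<.15)&(abs(L[...,1])>.1)
    print('deck z',np.median(L[k][:,2]))
E
```

```text
[0.56081258 0.10915458 0.09019988]
[[-0.3 -0.7]
 [ 0.1 -0.9]
 [-0.4 -0.2]
 [ 0.5 -0.3]
 [ 0.   0. ]
 [ 0.1  0.1]
 [-2.6  1.6]
 [ 1.8  1.7]]
top 5363 [8.24094305e-01 5.05291032e-05 5.66452622e-01] 0.9686014487928243 hinge dist -0.022077612263762786 [ 0.02984345 -0.0899651   0.19004328] [0.11188854 0.08997943 0.30309191]
deck z 0.13967620470577066
scene 4998 [ 8.31652582e-01 -2.10051044e-04  5.55296262e-01] 0.9820771549403138 hinge dist -0.020349707727785424 [ 0.03042948 -0.08998704  0.19001816] [0.11211646 0.08998067 0.30131496]
deck z 0.14010850401070313
```

Emit:
{"method": "carry_out", "body": {
  "translation": [
    [0, 0, -0.03],
    [0, 0, -0.05],
    [0, 0, -0.05],
    [0, 0, 0],
    [0, 0, 0]
  ],
  "delta_rot": [
    [0, 0, 0.095],
    [0, 0, 0.095],
    [0, 0, 0.095],
    [0, 0, 0],
    [0, 0, 0]
  ],
  "fingers": [1, 1, 1, 1, 1]
}}

```text
time_s: 0.72
tool_pos: [0.2013, -0.5116, 0.3605]
tool_rot: [0.738, -0.675, -0.0, -0.0]
ft_force: [0.6, 0.2, -0.3]
width: 0.0002
```

```bash
cat >> h.py <<'E'
from scipy.spatial.transform import Rotation as Rn
POSE=(0.5608,0.1092,0.0902)
def st(tgt=None):
    s=bot.state(); x,y,a=POSE; q=s['tool_pos']-[x,y,0]
    R=Rn.from_quat(s['tool_rot']); RL=Rn.from_euler('z',-a)*R
    print('t',round(s['time_s'],2),'tcp_local',RL_(q,a).round(4),'tool axes(local cols)\n',RL.as_matrix().round(3),'\nF',s['ft_force'].round(2),'w',round(s['width'],4))
    if tgt is not None:
        print('tool shift',R.inv().apply(W(POSE,tgt)[0]-s['tool_pos']).round(4))
def RL_(q,a): return np.array([q[0]*np.cos(a)+q[1]*np.sin(a),-q[0]*np.sin(a)+q[1]*np.cos(a),q[2]])
E
python3 -c "
from h import *
st([.085,0,.36])"
```

```text
t 0.72 tcp_local [-0.414  -0.5859  0.3605] tool axes(local cols)
 [[-0.    -1.    -0.   ]
 [-1.     0.     0.001]
 [-0.001  0.    -1.   ]] 
F [ 0.57  0.18 -0.27] w 0.0002
tool shift [-0.5859 -0.499   0.001 ]
```

Emit:
{"method": "carry_out", "body": {
  "translation": [
    [-0.0325, -0.0277, 0],
    [-0.0325, -0.0277, 0],
    [-0.0325, -0.0277, 0],
    [-0.0325, -0.0277, 0],
    [-0.0325, -0.0277, 0],
    [-0.0325, -0.0277, 0],
    [-0.0325, -0.0277, 0],
    [-0.0325, -0.0277, 0],
    [-0.0325, -0.0277, 0]
  ],
  "delta_rot": [
    [0, 0, 0],
    [0, 0, 0],
    [0, 0, 0],
    [0, 0, 0],
    [0, 0, 0],
    [0, 0, 0],
    [0, 0, 0],
    [0, 0, 0],
    [0, 0, 0]
  ],
  "fingers": [1, 1, 1, 1, 1, 1, 1, 1, 1]
}}

```text
time_s: 1.85
tool_pos: [0.4233, -0.1964, 0.3594]
tool_rot: [0.738, -0.675, -0.002, 0.0]
ft_force: [0.9, 0.2, 0.8]
width: 0.0003
```

```bash
python3 -c "
from h import *
st([.085,0,.36])"
```

```text
t 1.85 tcp_local [-0.1645 -0.292   0.3594] tool axes(local cols)
 [[-0.    -1.    -0.003]
 [-1.     0.     0.002]
 [-0.002  0.003 -1.   ]] 
F [0.92 0.17 0.75] w 0.0003
tool shift [-0.292  -0.2495 -0.0006]
```

Emit:
{"method": "carry_out", "body": {
  "translation": [
    [-0.0325, -0.0277, 0],
    [-0.0325, -0.0277, 0],
    [-0.0325, -0.0277, 0],
    [-0.0325, -0.0277, 0],
    [-0.0325, -0.0277, 0],
    [-0.0325, -0.0277, 0],
    [-0.0325, -0.0277, 0],
    [-0.0325, -0.0277, 0],
    [-0.0325, -0.0277, 0],
    [0, 0, 0]
  ],
  "delta_rot": [
    [0, 0, 0],
    [0, 0, 0],
    [0, 0, 0],
    [0, 0, 0],
    [0, 0, 0],
    [0, 0, 0],
    [0, 0, 0],
    [0, 0, 0],
    [0, 0, 0],
    [0, 0, 0]
  ],
  "fingers": [1, 1, 1, 1, 1, 1, 1, 1, 1, 1]
}}

```text
time_s: 3.1
tool_pos: [0.6456, 0.1179, 0.3575]
tool_rot: [0.739, -0.673, -0.002, 0.002]
ft_force: [-0.6, 0.0, 0.4]
width: 0.0006
```

Run:
```python
from h import *
import cv2
st([.085,0,.30])
p,d=bot.snapshot("scene"); cv2.imwrite("pics/s1.png",cv2.resize(p[:280,150:450,::-1],None,fx=2,fy=2))
qs=np.linspace(.975,0,21)
C=np.c_[.118-.16*np.cos(qs)+.02*np.sin(qs)+.011,0*qs,.1425+.16*np.sin(qs)+.02*np.cos(qs)]
print(np.c_[qs,C].round(4)); D=np.diff(C,axis=0); print(np.c_[-D[:,1],-D[:,0],-D[:,2]].round(4))
```

```text
t 3.1 tcp_local [0.0853 0.001  0.3575] tool axes(local cols)
 [[ 0.003 -1.    -0.005]
 [-1.    -0.003  0.001]
 [-0.001  0.005 -1.   ]] 
F [-0.61  0.03  0.42] w 0.0006
tool shift [ 0.001  -0.      0.0575]
[[ 0.975   0.0558  0.      0.2862]
 [ 0.9262  0.0489  0.      0.2824]
 [ 0.8775  0.0421  0.      0.2783]
 [ 0.8288  0.0356  0.      0.2739]
 [ 0.78    0.0293  0.      0.2692]
 [ 0.7312  0.0233  0.      0.2642]
 [ 0.6825  0.0175  0.      0.2589]
 [ 0.6338  0.0119  0.      0.2534]
 [ 0.585   0.0067  0.      0.2475]
 [ 0.5362  0.0017  0.      0.2414]
 [ 0.4875 -0.003   0.      0.2351]
 [ 0.4388 -0.0073  0.      0.2286]
 [ 0.39   -0.0114  0.      0.2218]
 [ 0.3412 -0.0151  0.      0.2149]
 [ 0.2925 -0.0184  0.      0.2078]
 [ 0.2437 -0.0214  0.      0.2005]
 [ 0.195  -0.0241  0.      0.1931]
 [ 0.1462 -0.0264  0.      0.1856]
 [ 0.0975 -0.0283  0.      0.178 ]
 [ 0.0487 -0.0298  0.      0.1703]
 [ 0.     -0.031   0.      0.1625]]
[[-0.      0.0069  0.0037]
 [-0.      0.0067  0.0041]
 [-0.      0.0065  0.0044]
 [-0.      0.0063  0.0047]
 [-0.      0.0061  0.005 ]
 [-0.      0.0058  0.0053]
 [-0.      0.0055  0.0056]
 [-0.      0.0053  0.0058]
 [-0.      0.005   0.0061]
 [-0.      0.0047  0.0063]
 [-0.      0.0044  0.0065]
 [-0.      0.004   0.0067]
 [-0.      0.0037  0.0069]
 [-0.      0.0034  0.0071]
 [-0.      0.003   0.0073]
 [-0.      0.0026  0.0074]
 [-0.      0.0023  0.0075]
 [-0.      0.0019  0.0076]
 [-0.      0.0015  0.0077]
 [-0.      0.0012  0.0078]]
```

View pics/s1.png

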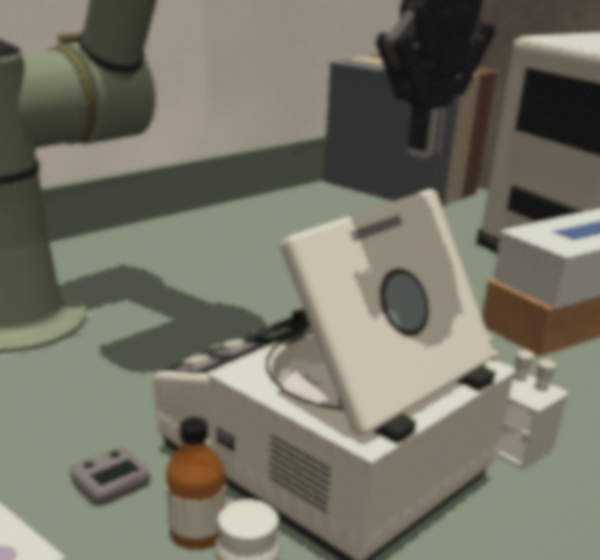

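Emit:
{"method": "carry_out", "body": {
  "translation": [
    [0.001, 0, 0.025],
    [0, 0, 0.025],
    [0, 0, 0.0215],
    [0, 0.01, 0],
    [0, 0.008, 0],
    [0, 0.004, 0],
    [0, 0, 0]
  ],
  "delta_rot": [
    [0, 0, 0],
    [0, 0, 0],
    [0, 0, 0],
    [0, 0, 0],
    [0, 0, 0],
    [0, 0, 0],
    [0, 0, 0]
  ],
  "fingers": [1, 1, 1, 1, 1, 1, 1]
}}

```text
time_s: 4.03
tool_pos: [0.6237, 0.1125, 0.291]
tool_rot: [0.738, -0.675, 0.001, -0.001]
ft_force: [0.7, 0.3, -0.1]
width: -0.0
```

Run:
```python
from h import *
import cv2
st([.0558,0,.2862])
p,d=bot.snapshot("scene"); cv2.imwrite("pics/s2.png",cv2.resize(p[50:250,250:450,::-1],None,fx=3,fy=3))
```

```text
t 4.03 tcp_local [ 0.0629 -0.0024  0.291 ] tool axes(local cols)
 [[-0.    -1.     0.002]
 [-1.     0.    -0.   ]
 [ 0.    -0.002 -1.   ]] 
F [ 0.67  0.27 -0.09] w -0.0
tool shift [-0.0024  0.0072  0.0048]
```

View pics/s2.png

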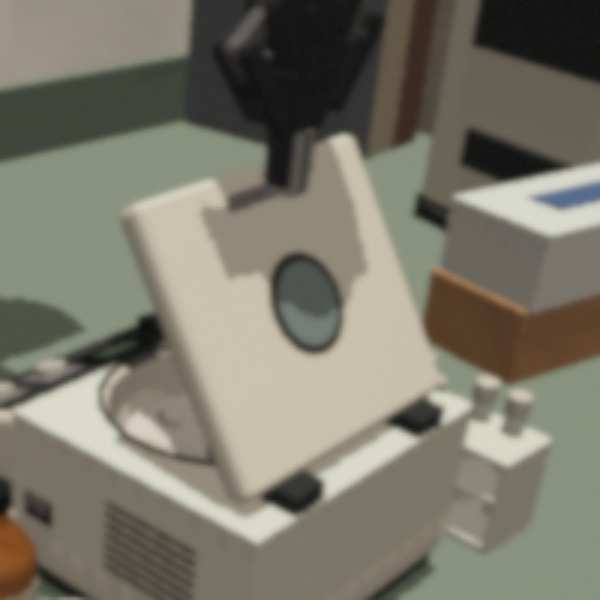

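Emit:
{"method": "carry_out", "body": {
  "translation": [
    [0, 0.0035, 0.0024],
    [0, 0.0035, 0.0024],
    [0, 0.0035, 0.0019],
    [0, 0.0035, 0.0019],
    [0, 0.0034, 0.002],
    [0, 0.0033, 0.002],
    [0, 0.0033, 0.0022],
    [0, 0.0032, 0.0022]
  ],
  "delta_rot": [
    [0, 0, 0],
    [0, 0, 0],
    [0, 0, 0],
    [0, 0, 0],
    [0, 0, 0],
    [0, 0, 0],
    [0, 0, 0],
    [0, 0, 0]
  ],
  "fingers": [1, 1, 1, 1, 1, 1, 1, 1]
}}

```text
time_s: 5.08
tool_pos: [0.5963, 0.1101, 0.2727]
tool_rot: [0.738, -0.675, -0.0, 0.0]
ft_force: [2.5, 0.3, 2.3]
width: -0.0001
```

```bash
cat >> h.py <<'E'
def lid(n="scene"):
    import cv2
    p,d=bot.snapshot(n); P=unproj(n,d); x,y,a=POSE; Q=P-[x,y,0]
    L=np.stack([Q[...,0]*np.cos(a)+Q[...,1]*np.sin(a),-Q[...,0]*np.sin(a)+Q[...,1]*np.cos(a),Q[...,2]],-1)
    m=(d>0)&(abs(L[...,1])<.09)&(L[...,0]<.09)&(L[...,0]>-.1)&(L[...,2]>.155)
    l=L[m]; r=np.hypot(l[:,0]-.118,l[:,2]-.1425); h=l[r<.185]
    q=np.linspace(-.02,1.3,661)[:,None]; dist=(h[:,0]-.118)*np.sin(q)+(h[:,2]-.1425)*np.cos(q)-.02
    k=(abs(dist)<.003).sum(1); i=k.argmax(); print('lid q',q[i],k[i],len(h)); return p
E
python3 - <<'E'
from h import *
st(); lid()
E
```

```text
t 5.08 tcp_local [ 0.0354 -0.0023  0.2727] tool axes(local cols)
 [[-0. -1. -0.]
 [-1.  0.  0.]
 [-0.  0. -1.]] 
F [2.5  0.25 2.27] w -0.0001
lid q [0.836] 3870 4171
```

Emit:
{"method": "carry_out", "body": {
  "translation": [
    [0, 0.0063, 0.0047],
    [0, 0.0061, 0.005],
    [0, 0.0058, 0.0053],
    [0, 0.0055, 0.0056],
    [0, 0.0053, 0.0058],
    [0, 0.005, 0.0061],
    [0, 0.0047, 0.0063],
    [0, 0.0044, 0.0065],
    [0, 0.004, 0.0067],
    [0, 0.0037, 0.0069]
  ],
  "delta_rot": [
    [0, 0, 0],
    [0, 0, 0],
    [0, 0, 0],
    [0, 0, 0],
    [0, 0, 0],
    [0, 0, 0],
    [0, 0, 0],
    [0, 0, 0],
    [0, 0, 0],
    [0, 0, 0]
  ],
  "fingers": [1, 1, 1, 1, 1, 1, 1, 1, 1, 1]
}}

```text
time_s: 6.38
tool_pos: [0.5456, 0.1055, 0.2133]
tool_rot: [0.738, -0.675, -0.0, 0.0]
ft_force: [-0.4, -0.6, 3.6]
width: -0.0001
```

Run:
```python
from h import *
st([-.0151,0,.2149]); lid()
```

```text
t 6.38 tcp_local [-0.0155 -0.0023  0.2133] tool axes(local cols)
 [[-0. -1. -0.]
 [-1.  0. -0.]
 [ 0.  0. -1.]] 
F [-0.37 -0.65  3.61] w -0.0001
tool shift [-0.0023 -0.0004 -0.0016]
lid q [0.346] 3765 4356
```

Emit:
{"method": "carry_out", "body": {
  "translation": [
    [0, 0.002, 0.0044],
    [0, 0.0018, 0.0044],
    [0, 0.0017, 0.0044],
    [0, 0.0015, 0.0044],
    [0, 0.0014, 0.0044],
    [0, 0.0012, 0.0042],
    [0, 0.0011, 0.004],
    [0, 0.001, 0.0035],
    [0, 0.0008, 0.003],
    [0, 0.0006, 0.0025]
  ],
  "delta_rot": [
    [0, 0, 0],
    [0, 0, 0],
    [0, 0, 0],
    [0, 0, 0],
    [0, 0, 0],
    [0, 0, 0],
    [0, 0, 0],
    [0, 0, 0],
    [0, 0, 0],
    [0, 0, 0]
  ],
  "fingers": [1, 1, 1, 1, 1, 1, 1, 1, 1, 1]
}}

```text
time_s: 7.68
tool_pos: [0.533, 0.1044, 0.1745]
tool_rot: [0.738, -0.675, 0.0, -0.0]
ft_force: [-1.0, -0.6, 2.4]
width: -0.0003
```

Run:
```python
from h import *
st([-.031,0,.1625]); lid()
```

```text
t 7.67 tcp_local [-0.0281 -0.0023  0.1745] tool axes(local cols)
 [[-0. -1.  0.]
 [-1.  0.  0.]
 [-0. -0. -1.]] 
F [-0.98 -0.57  2.44] w -0.0003
tool shift [-0.0023  0.0029  0.012 ]
lid q [0.09] 3131 4201
```

Emit:
{"method": "carry_out", "body": {
  "translation": [
    [0, 0.0005, 0.002],
    [0, 0.0005, 0.002],
    [0, 0.0004, 0.002],
    [0, 0.0003, 0.0015],
    [0, 0.0003, 0.0015],
    [0, 0.0003, 0.001],
    [0, 0.0002, 0.001],
    [0, 0, 0]
  ],
  "delta_rot": [
    [0, 0, 0],
    [0, 0, 0],
    [0, 0, 0],
    [0, 0, 0],
    [0, 0, 0],
    [0, 0, 0],
    [0, 0, 0],
    [0, 0, 0]
  ],
  "fingers": [1, 1, 1, 1, 1, 1, 1, 1]
}}

```text
time_s: 8.72
tool_pos: [0.5304, 0.1041, 0.1636]
tool_rot: [0.738, -0.675, -0.0, 0.0]
ft_force: [1.2, 0.4, 0.7]
width: 0.0001
```

Run:
```python
from h import *
st([-.031,0,.1625]); lid()
```

```text
t 8.72 tcp_local [-0.0308 -0.0023  0.1636] tool axes(local cols)
 [[-0. -1. -0.]
 [-1.  0. -0.]
 [ 0.  0. -1.]] 
F [1.19 0.38 0.69] w 0.0001
tool shift [-0.0023  0.0002  0.0011]
lid q [0.018] 2920 4121
```

Press down in 0.5–1 mm steps until the force shows the stop.

Emit:
{"method": "carry_out", "body": {
  "translation": [
    [0, 0, 0.0007],
    [0, 0, 0.0007],
    [0, 0, 0.0005],
    [0, 0, 0]
  ],
  "delta_rot": [
    [0, 0, 0],
    [0, 0, 0],
    [0, 0, 0],
    [0, 0, 0]
  ],
  "fingers": [1, 1, 1, 1]
}}

```text
time_s: 9.28
tool_pos: [0.5302, 0.1041, 0.1625]
tool_rot: [0.738, -0.675, 0.0, 0.0]
ft_force: [-1.4, -0.4, 6.9]
width: -0.0
```

Run:
```python
from h import *
st(); lid()
```

```text
t 9.28 tcp_local [-0.031  -0.0023  0.1625] tool axes(local cols)
 [[-0. -1. -0.]
 [-1.  0. -0.]
 [ 0.  0. -1.]] 
F [-1.37 -0.37  6.93] w -0.0
lid q [0.012] 2910 4131
```

Emit:
{"method": "carry_out", "body": {
  "translation": [
    [0, 0, 0.0006],
    [0, 0, 0.0006],
    [0, 0, 0]
  ],
  "delta_rot": [
    [0, 0, 0],
    [0, 0, 0],
    [0, 0, 0]
  ],
  "fingers": [1, 1, 1]
}}

```text
time_s: 9.7
tool_pos: [0.5302, 0.1041, 0.1624]
tool_rot: [0.738, -0.675, 0.0, -0.0]
ft_force: [-4.3, -0.6, 16.4]
width: -0.0001
```

Run:
```python
from h import *
st(); lid()
```

```text
t 9.7 tcp_local [-0.0309 -0.0023  0.1624] tool axes(local cols)
 [[-0.    -1.     0.001]
 [-1.     0.    -0.   ]
 [ 0.    -0.001 -1.   ]] 
F [-4.25 -0.57 16.41] w -0.0001
lid q [0.012] 2922 4145
```

Emit:
{"method": "carry_out", "body": {
  "translation": [
    [0, 0, -0.002],
    [0, 0, -0.02],
    [0, 0, -0.03],
    [0, 0, -0.02],
    [0, 0.03, 0],
    [0, 0.03, 0],
    [0, 0, 0]
  ],
  "delta_rot": [
    [0, 0, 0],
    [0, 0, 0],
    [0, 0, 0],
    [0, 0, 0],
    [0.1745, 0, 0],
    [0.1745, 0, 0],
    [0, 0, 0]
  ],
  "fingers": [1, 1, 1, 1, 1, 1, 1]
}}

```text
time_s: 10.62
tool_pos: [0.4518, 0.0983, 0.2153]
tool_rot: [0.729, -0.666, 0.108, -0.119]
ft_force: [0.1, -0.1, 0.5]
width: 0.0001
```

Run:
```python
from h import *
import cv2
st([-.1168,-.031,.1438]); lid()
p,d=bot.snapshot("top"); cv2.imwrite("pics/t3.png",cv2.resize(p[100:305,130:330,::-1],None,fx=2.9,fy=2.9))
p,d=bot.snapshot("scene"); cv2.imwrite("pics/s3.png",cv2.resize(p[80:280,200:430,::-1],None,fx=2.9,fy=2.9))
```

```text
t 10.62 tcp_local [-0.1095 -0.001   0.2153] tool axes(local cols)
 [[ 0.    -0.948  0.318]
 [-1.     0.     0.001]
 [-0.001 -0.318 -0.948]] 
F [ 0.08 -0.14  0.5 ] w 0.0001
tool shift [0.0301 0.0297 0.0654]
lid q [0.012] 3004 3012
```

View pics/t3.png

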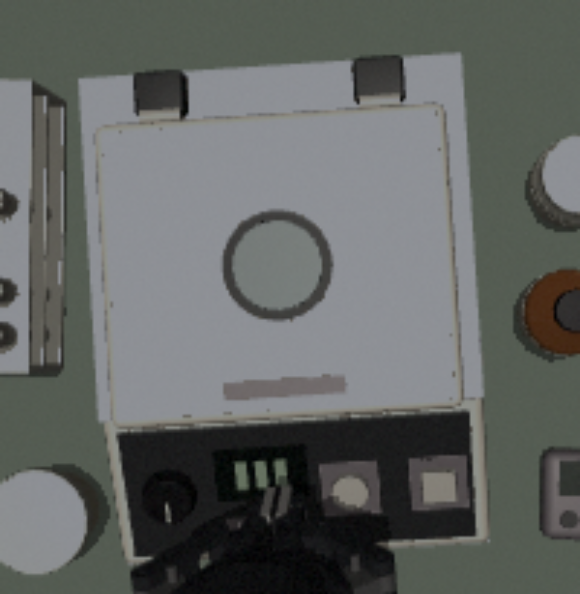

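View pics/s3.png

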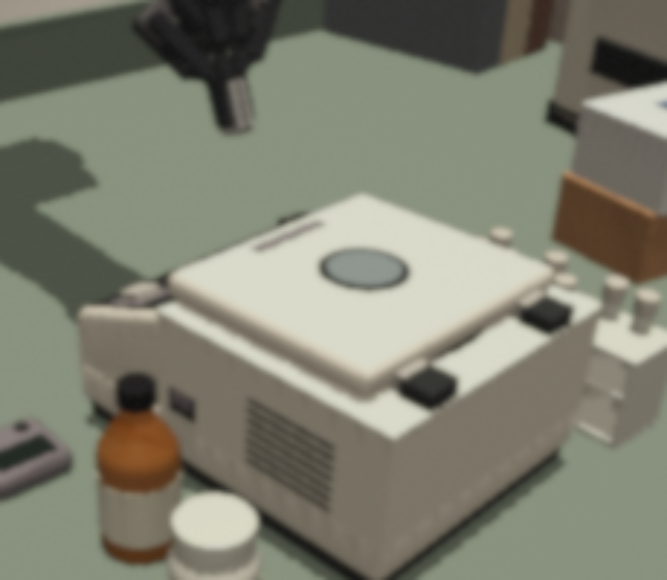

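Emit:
{"method": "carry_out", "body": {
  "translation": [
    [0, 0, 0],
    [0.015, 0.0155, 0],
    [0.015, 0.0155, 0],
    [0, 0, 0.03],
    [0, 0, 0.02],
    [0, 0, 0.0147],
    [0, 0, 0]
  ],
  "delta_rot": [
    [0.025, 0, 0],
    [0, 0, 0],
    [0, 0, 0],
    [0, 0, 0],
    [0, 0, 0],
    [0, 0, 0],
    [0, 0, 0]
  ],
  "fingers": [1, 1, 1, 1, 1, 1, 1]
}}

```text
time_s: 11.65
tool_pos: [0.47, 0.0683, 0.1554]
tool_rot: [0.725, -0.663, 0.125, -0.137]
ft_force: [-0.2, -0.1, -0.2]
width: 0.0001
```

Run:
```python
from h import *
import cv2
st([-.110,-.031,.125])
p,d=bot.snapshot("top"); cv2.imwrite("pics/t4.png",cv2.resize(p[210:310,160:310,::-1],None,fx=5,fy=5))
p,d=bot.snapshot("scene"); cv2.imwrite("pics/s4.png",cv2.resize(p[120:230,200:330,::-1],None,fx=5,fy=5))
```

```text
t 11.65 tcp_local [-0.0941 -0.0325  0.1554] tool axes(local cols)
 [[-0.001 -0.931  0.365]
 [-1.     0.001 -0.   ]
 [-0.    -0.365 -0.931]] 
F [-0.16 -0.15 -0.24] w 0.0001
tool shift [-0.0015  0.0259  0.0225]
```

View pics/t4.png

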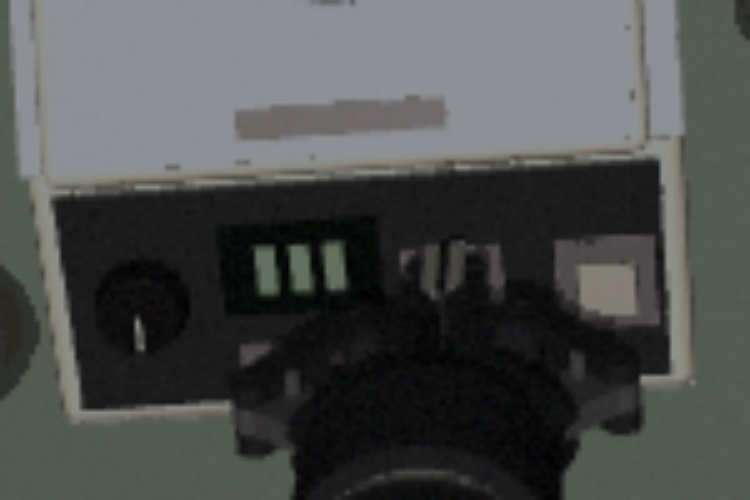

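View pics/s4.png

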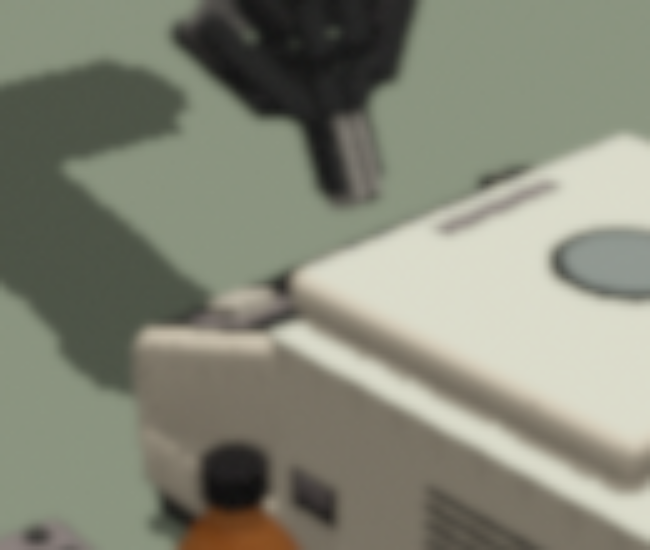

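Emit:
{"method": "carry_out", "body": {
  "translation": [
    [-0.0015, 0.013, 0],
    [0, 0.0129, 0],
    [0, 0, 0],
    [0, 0, 0]
  ],
  "delta_rot": [
    [0, 0, 0],
    [-0.012, 0, 0],
    [0, 0, 0],
    [0, 0, 0]
  ],
  "fingers": [1, 1, 1, 1]
}}

```text
time_s: 12.25
tool_pos: [0.4448, 0.0678, 0.1468]
tool_rot: [0.726, -0.664, 0.122, -0.133]
ft_force: [0.3, -0.6, -1.3]
width: -0.0001
```

Run:
```python
from h import *
st([-.110,-.031,.125]); s=bot.state(); print(s['qvel'].round(3),s['joints'].round(3))
```

```text
t 12.25 tcp_local [-0.1192 -0.0308  0.1468] tool axes(local cols)
 [[-0.    -0.935  0.355]
 [-1.     0.    -0.   ]
 [ 0.    -0.355 -0.935]] 
F [ 0.35 -0.59 -1.28] w -0.0001
tool shift [ 0.0002 -0.0009  0.0237]
[0.002 0.005 0.009 0.    0.    0.   ] [-0.046 -0.005 -0.93   0.286  0.048  3.015]
```

Emit:
{"method": "carry_out", "body": {
  "translation": [
    [0, -0.0009, 0.01],
    [0, 0, 0.007],
    [0, 0, 0.003],
    [0, 0, 0],
    [0, 0, 0]
  ],
  "delta_rot": [
    [0, 0, 0],
    [0, 0, 0],
    [0, 0, 0],
    [0, 0, 0],
    [0, 0, 0]
  ],
  "fingers": [1, 1, 1, 1, 1]
}}

```text
time_s: 12.88
tool_pos: [0.4524, 0.0685, 0.128]
tool_rot: [0.726, -0.664, 0.121, -0.133]
ft_force: [-0.8, 0.2, 1.0]
width: 0.0
```

Run:
```python
from h import *
st([-.110,-.031,.125])
```

```text
t 12.88 tcp_local [-0.1116 -0.0308  0.128 ] tool axes(local cols)
 [[-0.    -0.935  0.354]
 [-1.     0.    -0.   ]
 [-0.    -0.354 -0.935]] 
F [-0.81  0.24  1.03] w 0.0
tool shift [ 0.0002 -0.0004  0.0033]
```

Emit:
{"method": "carry_out", "body": {
  "translation": [
    [0, 0, 0.0015],
    [0, 0, 0.0015],
    [0, 0, 0.0015],
    [0, 0, 0.0015],
    [0, 0, 0],
    [0, 0, 0]
  ],
  "delta_rot": [
    [0, 0, 0],
    [0, 0, 0],
    [0, 0, 0],
    [0, 0, 0],
    [0, 0, 0],
    [0, 0, 0]
  ],
  "fingers": [1, 1, 1, 1, 1, 1]
}}

```text
time_s: 13.62
tool_pos: [0.4546, 0.0687, 0.1225]
tool_rot: [0.726, -0.664, 0.122, -0.133]
ft_force: [-0.8, -0.5, 3.3]
width: -0.0003
```

Run:
```python
from h import *
st([-.110,-.031,.125])
```

```text
t 13.62 tcp_local [-0.1094 -0.0308  0.1225] tool axes(local cols)
 [[-0.    -0.935  0.354]
 [-1.     0.    -0.   ]
 [ 0.    -0.354 -0.935]] 
F [-0.85 -0.51  3.34] w -0.0003
tool shift [ 0.0002 -0.0004 -0.0026]
```

Emit:
{"method": "carry_out", "body": {
  "translation": [
    [0, 0, 0.001],
    [0, 0, 0.0006],
    [0, 0, 0],
    [0, 0, 0]
  ],
  "delta_rot": [
    [0, 0, 0],
    [0, 0, 0],
    [0, 0, 0],
    [0, 0, 0]
  ],
  "fingers": [1, 1, 1, 1]
}}

```text
time_s: 14.12
tool_pos: [0.4551, 0.0687, 0.1211]
tool_rot: [0.726, -0.664, 0.122, -0.133]
ft_force: [-4.8, -1.3, 8.2]
width: 0.0002
```

Run:
```python
from h import *
st([-.110,-.031,.125])
```

```text
t 14.12 tcp_local [-0.1089 -0.0308  0.1211] tool axes(local cols)
 [[-0.    -0.935  0.354]
 [-1.     0.    -0.   ]
 [ 0.    -0.354 -0.935]] 
F [-4.81 -1.32  8.19] w 0.0002
tool shift [ 0.0002 -0.0004 -0.004 ]
```

Emit:
{"method": "carry_out", "body": {
  "translation": [
    [0, 0, -0.002],
    [0, 0, -0.004],
    [0, 0, -0.01],
    [0, 0, -0.03],
    [0, 0, -0.04],
    [0, 0, -0.04],
    [0, 0, -0.03],
    [0, 0, 0],
    [0, 0, 0]
  ],
  "delta_rot": [
    [0, 0, 0],
    [0, 0, 0],
    [0, 0, 0],
    [0, 0, 0],
    [0, 0, 0],
    [0, 0, 0],
    [0, 0, 0],
    [0, 0, 0],
    [0, 0, 0]
  ],
  "fingers": [1, 1, 1, 1, 1, 1, 1, 1, 1]
}}

```text
time_s: 15.25
tool_pos: [0.3997, 0.0638, 0.2662]
tool_rot: [0.726, -0.664, 0.121, -0.133]
ft_force: [-0.2, 0.2, 0.1]
width: -0.0001
```

Run:
```python
from h import *
import cv2
st(); lid()
a=cv2.imread("pics/top0.png")[:,:,::-1]
p,d=bot.snapshot("top"); cv2.imwrite("pics/t5.png",cv2.resize(p[100:310,100:360,::-1],None,fx=2.8,fy=2.8))
d0=np.load("pics/top0.npy")
for n,u,v in(("start",251,270),("stop",281,268)):
    Z=unproj("top",d)[v-2:v+3,u-2:u+3,2]; Z0=unproj("top",d0)[v-2:v+3,u-2:u+3,2]; print(n,np.median(Z),np.median(Z0))
p,d=bot.snapshot("scene"); cv2.imwrite("pics/s5.png",cv2.resize(p[80:310,170:440,::-1],None,fx=2.6,fy=2.6))
```

```text
t 15.25 tcp_local [-0.1646 -0.0307  0.2662] tool axes(local cols)
 [[-0.    -0.935  0.354]
 [-1.     0.    -0.   ]
 [-0.    -0.354 -0.935]] 
F [-0.17  0.16  0.06] w -0.0001
lid q [0.014] 2994 3000
start 0.12461141943720899 0.12506865076591442
stop 0.125443972069766 0.12502965590775328
```

View pics/t5.png

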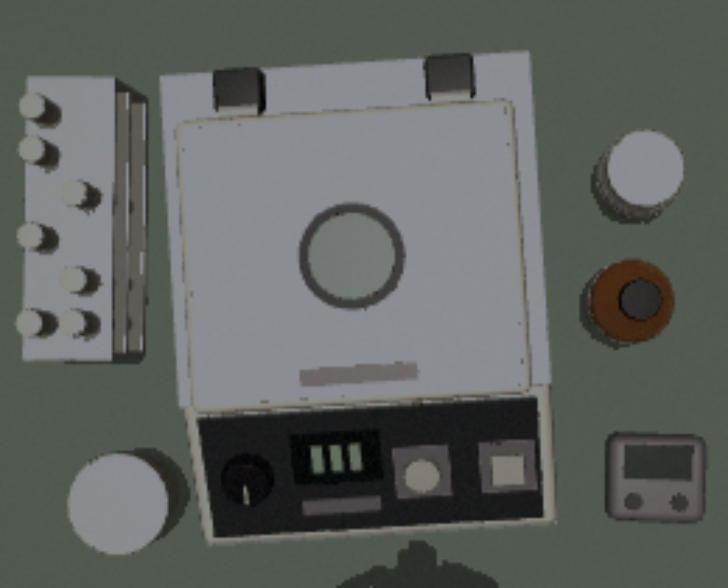

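View pics/s5.png

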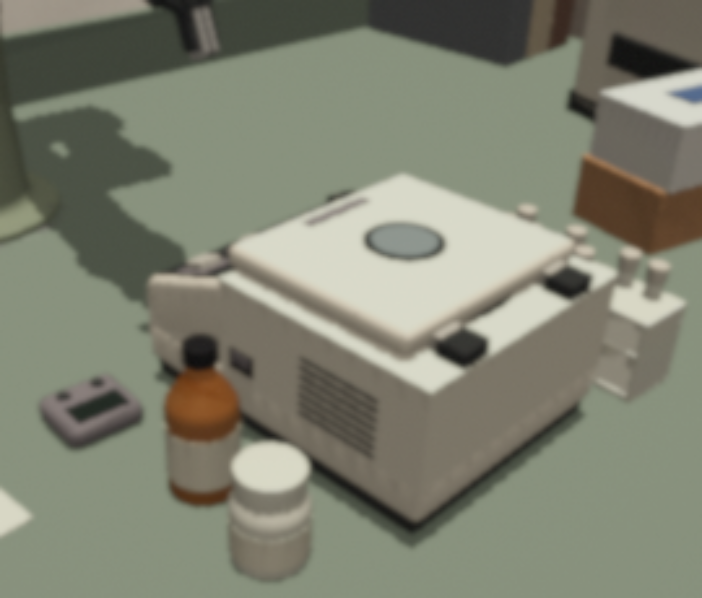

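Run:
```python
from h import *
x,y,a=POSE
for n in("top","scene"):
    p,d=bot.snapshot(n); Q=unproj(n,d)-[x,y,0]
    L=np.stack([Q[...,0]*np.cos(a)+Q[...,1]*np.sin(a),-Q[...,0]*np.sin(a)+Q[...,1]*np.cos(a),Q[...,2]],-1)
    m=(d>0)&(abs(L[...,1])<.09)&(L[...,0]<.09)&(L[...,0]>-.05)&(abs(L[...,2]-.1625)<.01)
    l=L[m]; c=np.linalg.lstsq(np.c_[l[:,:2],np.ones(len(l))],l[:,2],rcond=None)[0]
    k=(d>0)&(abs(L[...,1])<.113)&(L[...,0]<.145)&(L[...,0]>-.05)&(abs(L[...,2]-.14)<.006)
    e=L[k]; c2=np.linalg.lstsq(np.c_[e[:,:2],np.ones(len(e))],e[:,2],rcond=None)[0]
    print(n,'lid',c.round(4),'deck',c2.round(4),len(e))
```

```text
top lid [0.0007 0.0008 0.1626] deck [0.0004 0.0012 0.14  ] 2205
scene lid [0.0006 0.0013 0.1639] deck [0.001  0.0019 0.1413] 1195
```

Relative to the deck, both cameras show the lid flat, with its top 22.6 mm above it (22.5 mm nominal). It is fully shut, so I'm handing in.

```bash
python3 -c "
from plant import bot
print(bot.finish_job())"
```

```text
the job is handed in; nothing more can be done
None
```

The lid is fully shut, START was pressed fully in and came back out, and I handed the job in at about 15.5 s, well under the 45 s limit.

- **Lid:** I pushed it down along its arc with the closed fingertips on its outer grey strip, slowing to 1–2 mm steps near the end. At the stop the force rose from 7 to 16 N without the fingertips moving, and they stood at 162.4 mm against the 162.5 mm expected.
- **START key:** I pressed it square to the panel, 4.0 mm in with about 9 N, so it was fully in. After release its top read 124.6 mm, against 125.1 mm before.
- **STOP key:** I did not touch it. It read 125.4 mm at the end, against 125.0 mm before.
- **Last checks:** The hand was well clear above and in front of the panel, with no contact force. START's pixel position was unchanged after the lid was shut. In the final pictures the centrifuge and the other items look where they were; I compared those by eye.
- **Disagreements:**
  - The quick single-camera angle estimate read 0.012–0.014 rad with the lid shut. A plane fit against the deck in both cameras gave a slope under 0.001 rad and a height 22.6 mm above the deck (22.5 mm nominal). I take the 0.012–0.014 rad as camera calibration offset.
  - One approach move above the panel ended about 26 mm off target in free air. I measured and corrected it before pressing.

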